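Seat a pump cover in the gauge nest and set the height gauge on it

TASK

Gauge the pump cover with the four bolt heads: slide it along the gauge plate, without lifting it, until it drops fully home in the shallow round pocket under the gauge. Then push the gauge carriage down until its sprung foot stands on the middle of the cover and is pushed in by about 6 mm, never to its stop, and leave it standing there. Leave the plain flange with the round hub, the gears, and the loose ring and tools where they are.

Things in the scene. Friction and masses are not known exactly. Their poses are not given: they have to be found in the camera images.
- station: Fixed grey gauge plate, 280 (x) x 560 (y) x 22 mm, yaw within 12 deg. Origin: centre of its underside, below the gauge foot; x away from the robot, y left, z up. Column 26 mm in diameter at x=108, y=0 (flange 60 mm wide, 10 high), top 212 mm above the bench. Pocket in its middle; the pump cover and the plain flange lie on it some 190 mm left and right of the pocket, either way round.
- pocket (a point): Centre of the floor of the round pocket in the plate, 130 mm in diameter and 6 mm deep (rim 1.5 mm chamfered), floor 16 mm above the bench; axes as the station's.
- cover: The pump cover, 0.5 to 1 kg: bright steel disc 124 mm in diameter, 16 thick, lower edge chamfered 2, with a dark cross-shaped block (80 x 84 mm) on it, top 34 mm above the underside; four bolt heads some 40 mm from the middle reach 39 mm. Any yaw. Origin: centre of the underside, z up. Seated, the disc stands 10 mm proud of the plate, the block's top 50 mm above the bench.
- flange: Look-alike to leave alone: steel disc 120 mm in diameter, 14 mm thick, with a single round dark hub 56 mm in diameter, top at 36 mm, no bolt heads. Lies on the plate at the other side of the pocket. Origin: centre of the underside.
- carriage (a joint): How far (m) the carriage is lowered: 0 top, 0.088 lowest; starts at 0 to 0.035. Stays where left (friction 8 N, weight 3 N); pushing it down takes 5 to 10 N. From a 44 mm square collar on the column a 26 mm wide arm reaches over the pocket, its underside 32 mm above the tip of the foot (foot out); a 48 mm dial on its end faces the robot, its front 28 mm from the foot's axis.
- foot (a joint): How far (m) the sprung foot is pushed up into the carriage: 0 fully out, 0.016 at its stop. Light spring: about 1.2 N to start, 2.8 N at 6 mm. The foot's tip is 122 mm above the bench, minus carriage, plus foot, so (carriage - foot) reads the height of what it stands on.
- foot_tip (a point): Centre of the underside of the gauge's foot, a steel disc 24 mm in diameter, always straight above the pocket's centre.
- pad_top (a point): Centre of the top of the black round push pad on the carriage, 36 mm in diameter and 16 mm high (it can be pressed from above, or pinched), on the foot's axis, 80 mm above the foot's tip when the foot is out; 202 mm above the bench, minus the carriage's value.
- gear_a: Loose dark steel gear, 48 mm in diameter, 40 mm high, standing on the plate near its front edge, left of the pocket, partly between the left-hand disc and the pocket. Origin: centre of the underside. To be left alone.
- gear_b: The same kind of gear, standing on the plate near its rear edge, right of the pocket, partly between the right-hand disc and the pocket. Origin: centre of the underside. To be left alone.
- housing: Loose black ring, 110 mm in diameter, 60 mm high, on the bench left of the plate. Origin: centre of the underside. To be left alone.
- spanner: Loose steel spanner, 180 mm long, flat on the bench right of the plate. To be left alone.
- driver: Loose screwdriver, 200 mm long, on the bench left of the plate, farther back. To be left alone.
Things that resemble listed ones, but are neither listed nor needed, are in the scene too. What is shaped like the cover but green or pink is not meant.

How it is judged:
By the outcome, as a careful person would: the job done as asked, in the order asked, and still so for the second after the job is handed in, with the robot touching nothing.
It also fails if it takes over 64 s, if anything falls off the work surface, if the arm or the gripper's body presses on something with over 40 N, if the wrist force passes 120 N, or if a joint passes its speed limit or range.

ROBOT

A 7-joint arm with a two-finger parallel gripper is mounted at the origin on the work surface. World frame = base frame: x ahead of the robot, y to its left, z up, the work surface at z = 0. Lengths are in m, angles in rad, forces in N, time in s.
With the tool pointing down it reaches from about 0.4 to 0.85 m from the base axis. Payload 10.4 kg.
Tool frame: the origin (TCP) lies where the fingers leave the gripper's body, on its centre line; the fingertips stand 73 mm ahead of it and the grasp point (between the pads) lies 54 mm ahead of it; z points along the fingers, y is the line along which they close (so a half turn about z gives the same grasp; the last joint's range is limited). The gripper opens to 85 mm and grips with 20 to 120 N. Pads are 22 mm wide; open, the fingers measure 114 mm over their backs; the gripper's body (76 mm by 85 mm) begins 54 mm behind the grasp point. The pads swing forward as they close: fully open they stand 13 mm farther back than shut.
Start: joints at [1.182, 0.332, -0.065, 1.46, 0.022, 1.35, -0.088], TCP at [0.224, -0.584, 0.304] pointing down, gripper open.
Joint ranges: [-2.6, 2.6], [-0.5, 2.12], [-1.47, 1.34], [0.16, 2.42], [-1.27, 4.41], [0.06, 2.06], [-2.6, 2.6]. Speed limits (rad/s): [2.22, 2.22, 2.79, 2.79, 3.14, 3.14, 3.14].

INTERFACE

Orientations are given as a unit quaternion [x, y, z, w].
In Python, from workcell import manip, camera gives the robot as it stands. The module is installed in compiled form; this text tells all that it offers.
- The arm moves only by the shell command python3 -m creep 'ROWS' [OPENING] [FORCE]. ROWS is JSON, a list of rows, each a list of 2 entries, a list of its own where there are three numbers: the shift along the tool's x, y, z in mm, then the turn about the tool's z in rad. In form: [[[tx, ty, tz], twist], ...]. A call has 1 to 5 rows; each row is the pose to reach, as a shift and turn from the pose commanded when the call began, along the tool's axes at that moment; what a row does not reach only later rows make up. A row lasts 1/12 s, in which the tool goes at most 41.7 mm and 7.16 degrees, less where a joint would pass 70% of its speed; a pose out of reach is approached as far as the arm can. A call with a gripper value outside its range is refused whole. OPENING is the opening, from 0 (shut) to 1 (fully open), set as the call begins (- or left out, the last holds). The fingers move at their own pace and stop on an object; FORCE is the grip in N (left out, the last holds). Time passes only in rows, so rows that repeat a pose let the fingers close. It gives the time, the measured TCP pose, the force, the opening and the grip force at its end, in the units of the state.
- manip.get_obs(): the state, without advancing time (a new reading comes with each control period).
- camera(name): name is "side" or "top"; returns a dict with "pixels" (420x560x3 uint8, red, green, blue), "z_map" (420x560 float32, m along the optical axis (not along the pixel's ray), 0 where there is no reading), "fx", "fy", "cx", "cy" (pixels), "distortion" ([k1, k2, p1, p2, k3] as OpenCV has them; the pictures are not rectified), "extrinsics" (4x4, takes a point from world to camera coordinates). Camera axes: x right, y down, z forward; pixel columns grow to the right and rows downward; lengths in m; the calibration is good to about 2 mm. A picture is of the moment at which its call begins.
- manip.hand_in(): hands the job in; it is judged then, once.
The state is a dict: "clock": time; "joint_pos": joint angles; "joint_velocities": joint speeds; "tau": joint torques, N m; "position": TCP position; "ee_rot": TCP orientation; "ft_force": force on the tool from outside, world axes, zero at the start; "torque": the same for the moment, N m; "grip_width": opening from 0.0 (shut) to 1.0 (fully open); "grasp_force": force on a finger pad.
Only numpy, scipy, OpenCV 4.12 (cv2) and the standard library are available. Lean on these libraries where they do the work, as an engineer would, in place of code of your own. Each camera call takes 0.05 s, during which the arm holds its last target. There are 200 camera calls.

## Working session

There is one attempt and no reset: what is moved stays moved. The work goes in short steps, Python scripts to look and compute and a shell command to move; the robot and the scene stay as the last step left them, time stands still between calls to the robot, and variables do not carry over. Pictures are saved under pics/ and viewed, at most 10 in all, crops included, and the job is handed in when it is done.

```bash
mkdir -p pics; cat > h.py <<'E'
import numpy as np,cv2
from workcell import manip,camera
def snap(n,f=None):
    c=camera(n)
    if f: cv2.imwrite('pics/'+f,c['pixels'][...,::-1])
    return c
def world(c,uv):
    """pixels Nx2 -> world pts using z_map"""
    uv=np.atleast_2d(np.array(uv,float)); K=np.array([[c['fx'],0,c['cx']],[0,c['fy'],c['cy']],[0,0,1]])
    n=cv2.undistortPoints(uv[:,None],K,np.array(c['distortion']))[:,0]
    z=c['z_map'][uv[:,1].astype(int),uv[:,0].astype(int)]
    p=np.c_[n*z[:,None],z]; T=np.array(c['extrinsics']); return (p-T[:3,3])@T[:3,:3]
def onplane(c,uv,h):
    uv=np.atleast_2d(np.array(uv,float)); K=np.array([[c['fx'],0,c['cx']],[0,c['fy'],c['cy']],[0,0,1]])
    n=cv2.undistortPoints(uv[:,None],K,np.array(c['distortion']))[:,0]
    T=np.array(c['extrinsics']); R=T[:3,:3]; o=-R.T@T[:3,3]; d=np.c_[n,np.ones(len(n))]@R
    return o+d*((h-o[2])/d[:,2])[:,None]
def cloud(c):
    v,u=np.mgrid[:420,:560]; return world(c,np.c_[u.ravel(),v.ravel()]).reshape(420,560,3)
E
python3 - <<'E'
from h import *
o=manip.get_obs(); print({k:np.round(v,3) for k,v in o.items()})
for n in('top','side'):
    c=snap(n,n+'0.png'); T=np.array(c['extrinsics']); print(n,c['fx'],-T[:3,:3].T@T[:3,3],T[2,:3],(c['z_map']>0).mean())
E
```

```text
{'clock': np.float64(0.0), 'joint_pos': array([ 1.182,  0.333, -0.065,  1.461,  0.022,  1.35 , -0.088]), 'joint_velocities': array([-0.001,  0.   ,  0.001, -0.   ,  0.   ,  0.   ,  0.002]), 'tau': array([ 1.0000e-03, -6.2545e+01,  5.0000e-02, -3.9161e+01,  1.6000e-02,
        1.0000e-02, -0.0000e+00]), 'position': array([ 0.223, -0.583,  0.303]), 'ee_rot': array([ 0.983,  0.182, -0.   , -0.001]), 'ft_force': array([ 0.46 , -0.666,  0.19 ]), 'torque': array([ 0.005, -0.029, -0.049]), 'grasp_force': np.float64(0.0), 'grip_width': np.float64(0.998)}
top 422.1544945203164 [0.27148747 0.00926139 1.27288664] [ 0.17821443  0.00748991 -0.98396317] 0.9958928571428571
side 491.40745426472023 [-0.02089073  0.66930827  1.11499213] [ 0.36993433 -0.53604558 -0.75881733] 0.9958205782312926
```

View pics/top0.png

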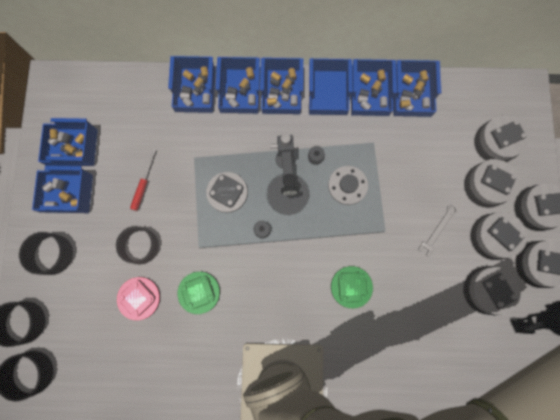

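View pics/side0.png

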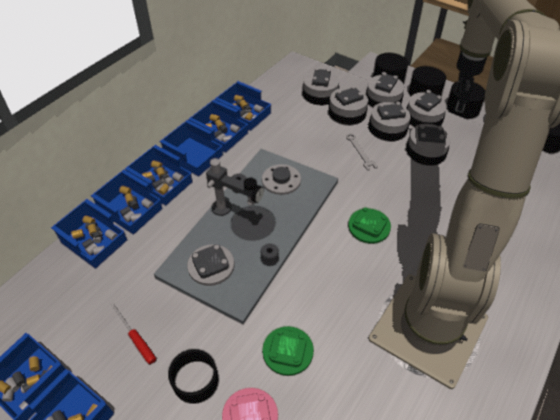

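The top view shows the plate (centre about 288,193), the cover with cross block and bolts at (227,192) on the left, the flange at (349,185), gear_a at (262,229), gear_b at (316,155), and the gauge above the pocket. The side view agrees.

```bash
python3 - <<'E'
from h import *
for n in('top','side'):
    c=snap(n); P=cloud(c); z=P[...,2]; np.save(n+'P.npy',P); im=c['pixels'].astype(int)
    reg=(P[...,0]>.3)&(P[...,0]<.75)&(abs(P[...,1])<.35)
    m=(reg&(z>.016)&(z<.028)).astype(np.uint8)
    m=cv2.morphologyEx(m,cv2.MORPH_OPEN,np.ones((3,3)))
    allp=P[(reg&(z>.014)&(z<.25))]
    r=cv2.minAreaRect(P[m>0][:,:2].astype(np.float32)*1000); print(n,'plate',r,np.median(z[m>0]))
    print(' corners',cv2.boxPoints(r).round())
    # components above plate by height
    for lo,hi in((.031,.045),(.05,.075),(.09,.25)):
        k,l,s,cc=cv2.connectedComponentsWithStats((reg&(z>lo)&(z<hi)).astype(np.uint8))
        for i in range(1,k):
            if s[i,4]>40:
                q=P[l==i]; (cx,cy),rad=cv2.minEnclosingCircle((q[:,:2]*1000).astype(np.float32))
                print(' ',lo,s[i,4],cc[i].round(),'circ',round(cx),round(cy),round(rad),'zmax',q[:,2].max().round(3))
im=cv2.imread('pics/top0.png')[110:260,180:400]; cv2.imwrite('pics/topc.png',cv2.resize(im,None,fx=3.6,fy=3.6,interpolation=2))
E
```

```text
top plate ((558.1134033203125, -5.737152099609375), (281.6296081542969, 561.1452026367188), 6.071256160736084) 0.02081917217089985
 corners [[ 388.  258.]
 [ 448. -300.]
 [ 728. -270.]
 [ 668.  288.]]
  0.031 872 [348. 186.] circ 586 -186 61 zmax 0.045
  0.031 575 [227. 194.] circ 557 180 63 zmax 0.045
  0.031 144 [353. 277.] circ 307 -196 38 zmax 0.042
  0.05 205 [316. 154.] circ 675 -88 25 zmax 0.068
  0.05 691 [226. 191.] circ 557 180 51 zmax 0.065
  0.05 269 [349. 183.] circ 586 -187 28 zmax 0.065
  0.05 224 [261. 229.] circ 444 70 25 zmax 0.067
  0.09 830 [286. 163.] circ 607 1 81 zmax 0.216
side plate ((506.72161865234375, -12.44122314453125), (385.6585998535156, 567.0447387695312), 5.7079925537109375) 0.021809950269947833
 corners [[ 287.  250.]
 [ 343. -314.]
 [ 727. -275.]
 [ 670.  289.]]
  0.031 645 [281. 179.] circ 588 -187 63 zmax 0.045
  0.031 129 [222. 208.] circ 664 6 30 zmax 0.044
  0.031 154 [361. 215.] circ 311 -197 40 zmax 0.044
  0.031 647 [211. 268.] circ 557 178 64 zmax 0.045
  0.031 49 [269. 261.] circ 437 79 21 zmax 0.045
  0.05 214 [280. 173.] circ 589 -188 31 zmax 0.067
  0.05 71 [240. 176.] circ 677 -98 22 zmax 0.068
  0.05 53 [221. 201.] circ 662 6 13 zmax 0.075
  0.05 253 [269. 251.] circ 446 70 28 zmax 0.07
  0.05 798 [210. 260.] circ 555 178 52 zmax 0.065
  0.09 1149 [232. 183.] circ 606 2 81 zmax 0.215
```

View pics/topc.png

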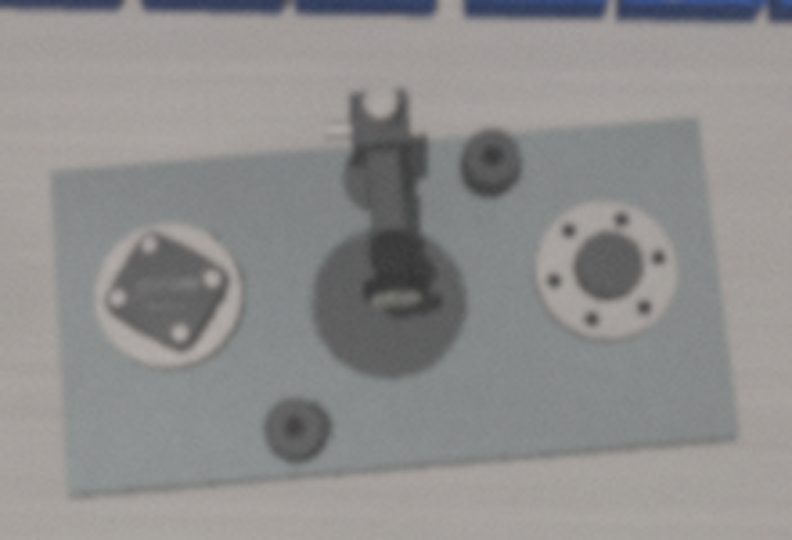

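Pocket at about (558,-6), station yaw 6.1°, cover at (557,179), gear_a at (445,70), all consistent with the column and the given sizes. The plan is to push the rim along world -y with two partly open fingers as a cradle.

```bash
python3 -m creep '[[[30,-14,-14],-0.12],[[60,-28,-28],-0.24],[[90,-42,-42],-0.36],[[120,-56,-56],-0.48],[[150,-70,-70],-0.6]]' 0.45 20; python3 - <<'E'
from h import *
P=np.load('topP.npy');z=P[...,2]
# pad region near pocket
m=(np.hypot(P[...,0]-.558,P[...,1]+.006)<.016)&(z>.1); print('pad z',np.percentile(z[m],[10,50,90]),m.sum())
P=np.load('sideP.npy');z=P[...,2];m=(np.hypot(P[...,0]-.558,P[...,1]+.006)<.016)&(z>.1); print('side pad z',np.percentile(z[m],[10,50,90]),m.sum())
def plan(x,y,zz,psi=90):
    o=manip.get_obs();q=o['ee_rot'];a=2*np.arctan2(q[1],q[0]);d=np.array([x,y,zz])-o['position']
    print('pos',o['position'].round(4),'psi',np.degrees(a).round(1),'shift',(1000*np.array([d[0]*np.cos(a)+d[1]*np.sin(a),d[0]*np.sin(a)-d[1]*np.cos(a),-d[2]])).round(),'twist',(-(np.radians(psi)-a)).round(3))
plan(.46,-.05,.38)
E
```

```text
clock: 0.62
position: [0.3394, -0.4633, 0.3745]
ee_rot: [0.884, 0.467, -0.0, -0.0]
ft_force: [-0.0, -0.2, -0.2]
grip_width: 0.449
grasp_force: 0.0
pad z [0.18592354 0.18825231 0.19089002] 113
side pad z [0.11543247 0.18173469 0.19087356] 190
pos [ 0.3394 -0.4633  0.3745] psi 55.7 shift [ 409. -133.   -5.] twist -0.599
```

```bash
python3 -m creep '[[[38,-10,0],-0.12],[[76,-20,0],-0.24],[[114,-30,0],-0.36],[[152,-40,0],-0.48],[[190,-50,0],-0.6]]'
python3 -m creep '[[[40,8,0],0],[[80,16,0],0],[[120,24,0],0],[[160,32,0],0],[[200,40,0],0]]'
python3 -m creep '[[[40,8,0],0],[[80,16,0],0],[[120,24,0],0],[[160,32,0],0],[[200,40,0],0]]'
```

```text
clock: 1.03
position: [0.4058, -0.278, 0.3739]
ee_rot: [0.707, 0.707, -0.0, 0.0]
ft_force: [0.2, -0.7, 0.0]
grip_width: 0.448
grasp_force: 0.0
clock: 1.45
position: [0.4464, -0.0781, 0.374]
ee_rot: [0.709, 0.705, -0.0, 0.0]
ft_force: [2.1, 0.9, 1.5]
grip_width: 0.453
grasp_force: 0.0
clock: 1.87
position: [0.4874, 0.1216, 0.3742]
ee_rot: [0.709, 0.705, 0.0, 0.0]
ft_force: [0.5, 0.6, 0.4]
grip_width: 0.453
grasp_force: 0.0
```

```bash
python3 -m creep '[[[36,14,0],0],[[72,28,0],0],[[108,42,0],0],[[144,56,0],0],[[178,70,0],0]]'
python3 -m creep '[[[0,0,40],0],[[0,0,80],0],[[0,0,120],0],[[0,0,160],0],[[0,0,200],0]]'
python3 -m creep '[[[0,0,30],0],[[0,0,55],0],[[0,0,70],0],[[0,0,70],0]]'
python3 - <<'E'
from h import *
c=snap('side')
im=c['pixels'][150:330,90:330,::-1]; cv2.imwrite('pics/s1.png',cv2.resize(im,None,fx=3.3,fy=3.3,interpolation=2))
P=cloud(c); m=(P[...,0]>.45)&(P[...,0]<.68)&(P[...,1]>.26)&(P[...,1]<.36)&(P[...,2]>.012)&(P[...,2]<.12)
q=P[m]; print(len(q)); 
for lo in np.arange(.01,.12,.01):
    s=q[(q[:,2]>lo)&(q[:,2]<=lo+.01)]
    if len(s): print(round(lo,2),len(s),s[:,0].min().round(3),s[:,0].max().round(3),s[:,1].min().round(3),s[:,1].max().round(3))
E
```

```text
clock: 2.28
position: [0.559, 0.2991, 0.3733]
ee_rot: [0.709, 0.705, -0.0, -0.0]
ft_force: [1.2, 0.4, 0.8]
grip_width: 0.452
grasp_force: 0.0
clock: 2.7
position: [0.5582, 0.2971, 0.1719]
ee_rot: [0.709, 0.705, -0.0, 0.0]
ft_force: [1.3, -0.0, 0.3]
grip_width: 0.451
grasp_force: 0.0
clock: 3.03
position: [0.5572, 0.2962, 0.1005]
ee_rot: [0.709, 0.705, -0.002, -0.001]
ft_force: [-0.3, 0.0, 0.8]
grip_width: 0.451
grasp_force: 0.0
456
0.01 70 0.451 0.668 0.26 0.287
0.02 89 0.453 0.666 0.26 0.3
0.03 24 0.524 0.581 0.294 0.308
0.04 26 0.522 0.581 0.29 0.309
0.05 19 0.523 0.58 0.296 0.309
0.06 19 0.526 0.58 0.297 0.31
0.07 31 0.507 0.599 0.289 0.311
0.08 42 0.502 0.608 0.285 0.312
0.09 61 0.498 0.614 0.288 0.314
0.1 37 0.496 0.619 0.286 0.316
0.11 38 0.492 0.618 0.286 0.316
```

View pics/s1.png

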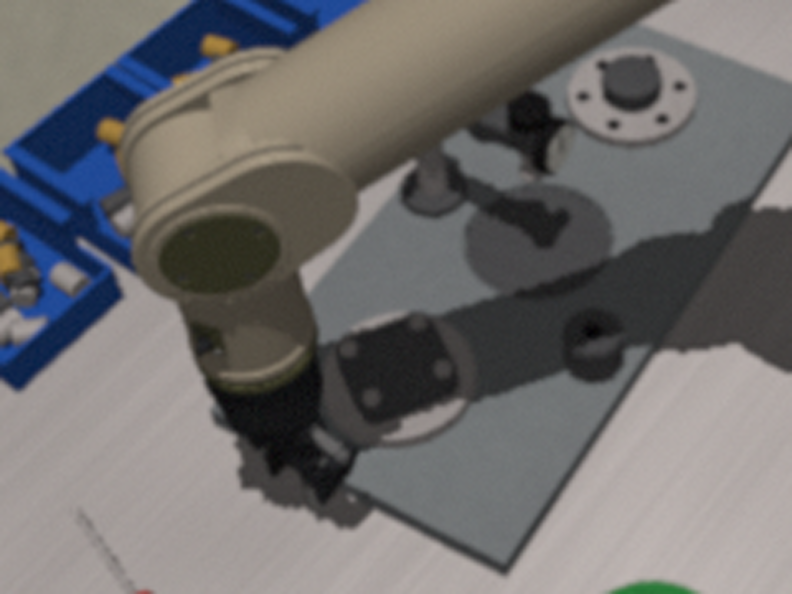

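```bash
python3 -m creep '[[[-17,0,0],0],[[-34,0,0],0],[[-34,0,0],0],[[-34,0,2],0],[[-34,0,2],0]]'
python3 -m creep '[[[0,0,2],0],[[0,0,2],0]]'; python3 -m creep '[[[0,0,2],0],[[0,0,2],0]]'
```

```text
clock: 3.5
position: [0.5588, 0.2642, 0.1032]
ee_rot: [0.709, 0.705, 0.001, 0.0]
ft_force: [-1.2, 0.4, 0.9]
grip_width: 0.453
grasp_force: 0.0
clock: 3.67
position: [0.558, 0.2643, 0.1001]
ee_rot: [0.708, 0.706, 0.0, -0.0]
ft_force: [0.2, -0.1, -1.5]
grip_width: 0.449
grasp_force: 0.0
clock: 3.83
position: [0.558, 0.2637, 0.0975]
ee_rot: [0.709, 0.706, -0.0, -0.0]
ft_force: [0.2, -0.2, -0.7]
grip_width: 0.449
grasp_force: 0.0
```

```bash
python3 -m creep '[[[0,0,1],0],[[0,0,2],0],[[0,0,2],0]]'; python3 -m creep '[[[0,0,1],0],[[0,0,1],0]]'; python3 -m creep '[[[0,0,1],0],[[0,0,1],0]]'
```

```text
clock: 4.08
position: [0.5582, 0.2633, 0.0956]
ee_rot: [0.709, 0.705, -0.0, -0.0]
ft_force: [0.7, -0.4, 0.2]
grip_width: 0.453
grasp_force: 0.0
clock: 4.25
position: [0.5582, 0.2633, 0.0947]
ee_rot: [0.709, 0.705, -0.0, -0.0]
ft_force: [0.3, -0.8, 0.4]
grip_width: 0.453
grasp_force: 0.0
clock: 4.42
position: [0.5582, 0.2632, 0.0937]
ee_rot: [0.709, 0.705, -0.0, 0.0]
ft_force: [0.1, -0.1, 0.4]
grip_width: 0.451
grasp_force: 0.0
```

```bash
python3 -m creep '[[[0,0,1],0],[[0,0,1],0]]'; python3 -m creep '[[[0,0,1],0],[[0,0,1],0]]'
```

```text
clock: 4.58
position: [0.5583, 0.2633, 0.0935]
ee_rot: [0.709, 0.705, -0.0, 0.0]
ft_force: [-2.4, -2.0, 6.3]
grip_width: 0.45
grasp_force: 3.4
clock: 4.75
position: [0.5584, 0.2634, 0.0934]
ee_rot: [0.709, 0.705, -0.0, 0.001]
ft_force: [-6.5, -4.6, 17.7]
grip_width: 0.449
grasp_force: 8.3
```

```bash
python3 -m creep '[[[0,0,-5],0],[[-3,-1,-5],0],[[-11,-1,-5],0],[[-19,-1,-5],0],[[-27,-1,-5],0]]'
python3 -m creep '[[[-8,0,0],0],[[-16,0,0],0],[[-24,0,0],0],[[-32,0,0],0],[[-40,0,0],0]]'
python3 -m creep '[[[-8,0,0],0],[[-16,0,0],0],[[-24,0,0],0],[[-32,0,0],0],[[-40,0,0],0]]'
cat > m.py <<'E'
from h import *
c=snap('top');P=cloud(c);z=P[...,2]
q=P[(np.hypot(P[...,0]-.558,P[...,1]-.08)<.16)&(z>.030)&(z<.045)&(c['pixels'].min(2)>110)]
print(len(q))
if len(q)>9: print('disc',cv2.minEnclosingCircle((q[:,:2]*1000).astype(np.float32)),'z',np.median(q[:,2]))
E
python3 m.py
```

```text
clock: 5.17
position: [0.557, 0.2363, 0.0968]
ee_rot: [0.709, 0.706, 0.001, -0.0]
ft_force: [-0.3, 4.7, -0.2]
grip_width: 0.452
grasp_force: 2.2
clock: 5.58
position: [0.5569, 0.1954, 0.0968]
ee_rot: [0.709, 0.705, -0.0, -0.0]
ft_force: [-0.1, 3.8, -0.5]
grip_width: 0.448
grasp_force: 2.0
clock: 6.0
position: [0.5567, 0.1554, 0.0968]
ee_rot: [0.709, 0.705, -0.0, 0.0]
ft_force: [-0.1, 4.2, -1.0]
grip_width: 0.451
grasp_force: 1.9
1
```

```bash
python3 -m creep '[[[-8,0,0],0],[[-16,0,0],0],[[-24,0,0],0],[[-32,0,0],0],[[-40,1,0],0]]'
python3 - <<'E'
from h import *
a=snap('side')['pixels'][130:330,130:350,::-1];b=snap('top')['pixels'][110:260,200:370,::-1]
a=cv2.resize(a,(440,400),interpolation=2);b=cv2.resize(b,(360,318),interpolation=2)
o=np.zeros((400,800,3),np.uint8);o[:,:440]=a;o[:318,440:]=b;cv2.imwrite('pics/s2.png',o)
E
```

```text
clock: 6.47
position: [0.5574, 0.1157, 0.0969]
ee_rot: [0.709, 0.705, -0.0, -0.0]
ft_force: [-0.6, 3.8, -0.9]
grip_width: 0.45
grasp_force: 2.2
```

View pics/s2.png

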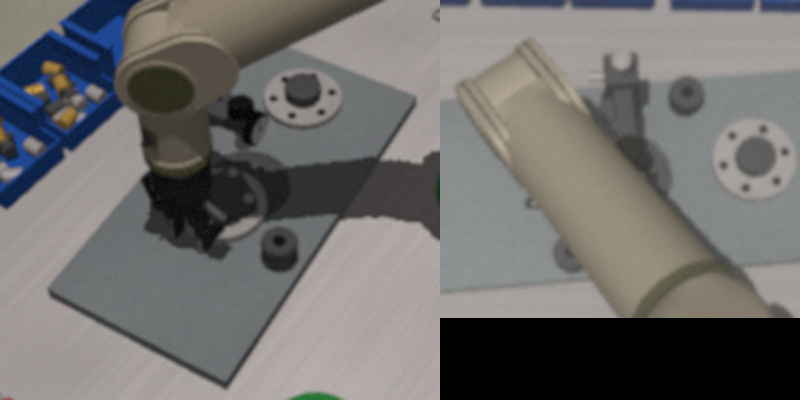

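The cover is still in the finger cradle, partly over the pocket, and the gauge is clear. Now the slow finish.

```bash
python3 -m creep '[[[-6,0,0],0],[[-12,0,0],0],[[-18,0,0],0],[[-24,0,0],0],[[-30,1,0],0]]'
python3 -m creep '[[[-2,0,0],0],[[-4,0,0],0],[[-6,0,0],0],[[-8,0,0],0]]'
python3 -m creep '[[[-1,0,0],0],[[-2,0,0],0],[[-3,0,0],0]]'
python3 -m creep '[[[-1,0,0],0],[[-2,0,0],0],[[-3,0,0],0]]'
```

```text
clock: 6.98
position: [0.5584, 0.087, 0.0973]
ee_rot: [0.708, 0.706, 0.001, -0.0]
ft_force: [-1.7, 7.0, 3.1]
grip_width: 0.451
grasp_force: 2.9
clock: 7.32
position: [0.5589, 0.0796, 0.0978]
ee_rot: [0.708, 0.706, 0.001, 0.0]
ft_force: [-0.1, 5.3, 3.2]
grip_width: 0.45
grasp_force: 3.3
clock: 7.57
position: [0.5586, 0.0756, 0.0972]
ee_rot: [0.709, 0.706, 0.0, 0.0]
ft_force: [0.8, 4.9, 3.0]
grip_width: 0.452
grasp_force: 2.7
clock: 7.82
position: [0.5582, 0.0721, 0.0967]
ee_rot: [0.709, 0.705, -0.0, 0.0]
ft_force: [-0.0, 2.6, 0.1]
grip_width: 0.45
grasp_force: 1.8
```

```bash
python3 -m creep '[[[-1,0,0],0],[[-2,0,0],0],[[-2,0,0],0]]'
python3 -m creep '[[[-1,0,0],0],[[-2,0,0],0],[[-2,0,0],0]]'
python3 -m creep '[[[-1,0,0],0],[[-2,0,0],0],[[-2,0,0],0]]'
python3 -m creep '[[[-1,0,0],0],[[-2,0,0],0],[[-2,0,0],0]]'
```

```text
clock: 8.07
position: [0.5579, 0.0695, 0.0964]
ee_rot: [0.709, 0.705, -0.001, -0.0]
ft_force: [-0.1, 2.4, -1.9]
grip_width: 0.455
grasp_force: 1.1
clock: 8.32
position: [0.5581, 0.068, 0.0967]
ee_rot: [0.709, 0.705, -0.0, -0.0]
ft_force: [-0.5, 1.9, -1.6]
grip_width: 0.449
grasp_force: 1.2
clock: 8.57
position: [0.5583, 0.0657, 0.0969]
ee_rot: [0.709, 0.705, -0.0, 0.0]
ft_force: [-0.8, 0.2, -1.4]
grip_width: 0.452
grasp_force: 0.7
clock: 8.82
position: [0.5584, 0.0645, 0.097]
ee_rot: [0.709, 0.705, 0.0, -0.0]
ft_force: [0.3, 4.7, -0.1]
grip_width: 0.448
grasp_force: 1.5
```

```bash
cat > look.py <<'E'
import sys
from h import *
c=snap('side');P=cloud(c)
r=np.hypot(P[...,0]-.558,P[...,1]+.006); 
# rim annulus = disc top (r 52..60); fit plane
m=(r>.051)&(r<.060)&(P[...,2]>.015)&(P[...,2]<.05)&(c['pixels'].min(2)>75)
q=P[m]; print(len(q),'rim z pct',np.percentile(q[:,2],[10,50,90]).round(4))
A=np.c_[q[:,0]-.558,q[:,1]+.006,np.ones(len(q))]; print('plane',np.linalg.lstsq(A,q[:,2],rcond=None)[0].round(4),'ang',np.degrees(np.arctan2(A[:,1],A[:,0])).min().round(),np.degrees(np.arctan2(A[:,1],A[:,0])).max().round())
pl=P[(r>.08)&(r<.12)&(abs(P[...,2]-.022)<.006)]; print('plate z',np.median(pl[:,2]).round(4))
b=P[(r<.025)&(P[...,2]>.035)&(P[...,2]<.062)]; print('block z',len(b),np.median(b[:,2]).round(4) if len(b) else 0)
im=c['pixels'][150:280,180:320,::-1]; cv2.imwrite('pics/'+sys.argv[1],cv2.resize(im,None,fx=4.5,fy=4.5,interpolation=2))
E
python3 look.py s3.png
```

```text
71 rim z pct [0.0229 0.0308 0.0343]
plane [0.1344 0.0093 0.0357] ang -179.0 176.0
plate z 0.0222
block z 143 0.0502
```

View pics/s3.png

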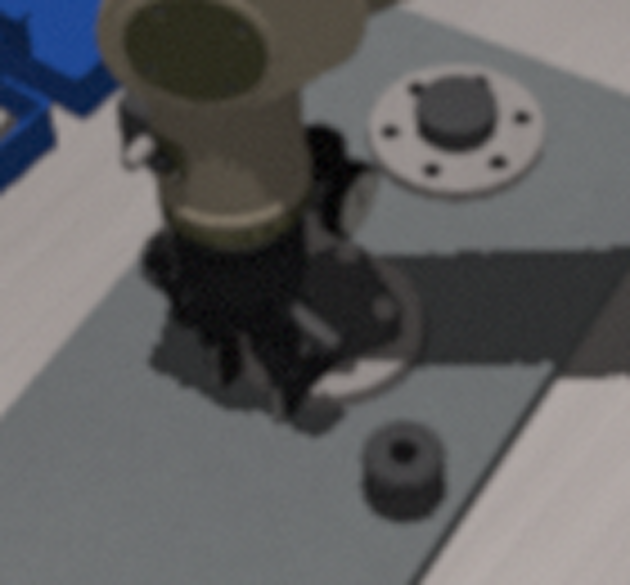

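The block top reads 50.2 mm and the rim about 31 mm, so the cover appears seated. I'll back off and check with a clear view.

```bash
python3 -m creep '[[[10,0,0],0],[[25,0,0],0],[[45,0,0],0],[[70,0,0],0],[[95,0,0],0]]' 
python3 -m creep '[[[20,0,-40],0],[[40,0,-80],0],[[60,0,-120],0],[[80,0,-160],0],[[100,0,-170],0]]' 0
python3 look.py s4.png; python3 - <<'E'
from h import *
c=snap('top');P=cloud(c);r=np.hypot(P[...,0]-.558,P[...,1]+.006);z=P[...,2]
q=P[(r<.09)&(z>.027)&(z<.038)];print(len(q),cv2.minEnclosingCircle((q[:,:2]*1000).astype(np.float32)),np.median(q[:,2]))
# pad: highest flat near foot axis in both
m=(np.hypot(P[...,0]-.558,P[...,1]+.006)<.03)&(z>.178); print('pad',m.sum(),P[m].mean(0),np.median(z[m]))
q=P[m];print(cv2.minEnclosingCircle((q[:,:2]*1000).astype(np.float32)))
for x,y in((.444,.07),(.675,-.088)):
    g=P[(np.hypot(P[...,0]-x,P[...,1]-y)<.04)&(z>.05)&(z<.075)];print('gear',len(g),cv2.minEnclosingCircle((g[:,:2]*1000).astype(np.float32))[0] if len(g) else 0)
E
```

```text
clock: 9.28
position: [0.559, 0.1599, 0.097]
ee_rot: [0.709, 0.705, -0.0, 0.001]
ft_force: [1.3, 0.1, -0.7]
grip_width: 0.452
grasp_force: 0.0
clock: 9.7
position: [0.5602, 0.2599, 0.2716]
ee_rot: [0.71, 0.705, 0.002, 0.002]
ft_force: [1.6, -0.0, -0.7]
grip_width: -0.004
grasp_force: 0.0
145 rim z pct [0.0281 0.0321 0.0356]
plane [ 0.0201 -0.01    0.0318] ang -175.0 90.0
plate z 0.0221
block z 185 0.0499
486 ((559.3778686523438, -5.08091402053833), 87.4699935913086) 0.030995790904178276
pad 146 [ 0.5566289  -0.00605071  0.18758318] 0.18780913758103385
((553.3323364257812, -7.417393207550049), 21.283405303955078)
gear 0 0
gear 210 (674.6881713867188, -88.3871078491211)
```

View pics/s4.png

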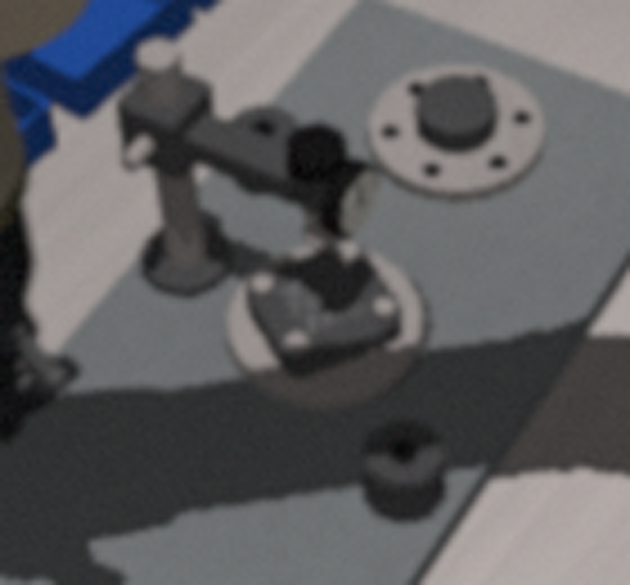

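The cover is seated flat (rim 32 mm all round, block 50 mm), gears unmoved, pad top at about 188 mm (carriage near 14 mm). Now over the pad with shut fingers.

```bash
python3 -m creep '[[[0,0,-30],0],[[-35,0,-40],0],[[-70,0,-40],0],[[-105,0,-40],0],[[-140,0,-40],0]]'
python3 -m creep '[[[-36,0,0],0],[[-72,0,0],0],[[-108,0,0],0],[[-126,-1,0],0],[[-126,-1,0],0]]'
python3 -m creep '[[[0,0,15],0],[[0,0,28],0],[[0,0,36],0],[[0,0,36],0]]'
```

```text
clock: 10.22
position: [0.5582, 0.1173, 0.3063]
ee_rot: [0.709, 0.705, -0.001, 0.0]
ft_force: [1.1, 0.2, 0.1]
grip_width: 0.0
grasp_force: 0.0
clock: 10.63
position: [0.5567, -0.0131, 0.3058]
ee_rot: [0.712, 0.702, -0.002, 0.0]
ft_force: [1.1, -0.2, 0.2]
grip_width: 0.002
grasp_force: 0.0
clock: 10.97
position: [0.5559, -0.0063, 0.2685]
ee_rot: [0.709, 0.706, -0.001, -0.001]
ft_force: [-0.5, -0.1, 0.6]
grip_width: -0.004
grasp_force: 0.0
```

```bash
python3 -m creep '[[[0,2,2],0],[[0,2,4],0],[[0,2,4],0]]'; for i in 1 2 3; do python3 -m creep '[[[0,0,1],0],[[0,0,2],0],[[0,0,2],0]]'; done
```

```text
clock: 11.22
position: [0.5591, -0.0064, 0.2669]
ee_rot: [0.709, 0.705, 0.0, 0.0]
ft_force: [0.1, 0.3, 0.1]
grip_width: -0.001
grasp_force: 0.0
clock: 11.47
position: [0.5589, -0.0067, 0.2649]
ee_rot: [0.709, 0.705, -0.0, 0.0]
ft_force: [-0.1, 0.1, -0.5]
grip_width: 0.002
grasp_force: 0.0
clock: 11.72
position: [0.5588, -0.0068, 0.2627]
ee_rot: [0.709, 0.705, -0.0, -0.0]
ft_force: [0.3, 0.1, 0.4]
grip_width: 0.0
grasp_force: 0.0
clock: 11.97
position: [0.559, -0.0067, 0.2611]
ee_rot: [0.709, 0.705, 0.0, 0.0]
ft_force: [-1.9, -0.9, 4.3]
grip_width: -0.001
grasp_force: 1.7
```

```bash
for i in 1 2 3; do python3 -m creep '[[[0,0,3],0],[[0,0,6],0],[[0,0,9],0],[[0,0,12],0],[[0,0,15],0]]'|grep -E 'pos|ft'; done;  python3 -m creep '[[[0,0,2],0],[[0,0,4],0],[[0,0,6],0],[[0,0,6],0]]'
```

```text
position: [0.559, -0.0067, 0.2462]
ft_force: [-2.4, -0.4, 5.8]
position: [0.559, -0.0067, 0.2311]
ft_force: [-1.4, -0.5, 6.0]
position: [0.559, -0.0067, 0.2161]
ft_force: [-2.5, -1.1, 6.3]
clock: 13.55
position: [0.559, -0.0067, 0.2098]
ee_rot: [0.709, 0.705, 0.0, 0.0]
ft_force: [0.4, 0.3, -0.0]
grip_width: -0.001
grasp_force: 0.2
```

```bash
for i in 1 2 3 4 5; do python3 -m creep '[[[0,0,1],0],[[0,0,2],0]]'|grep -E 'pos|ft'; done;  python3 -m creep '[[[0,0,1],0],[[0,0,2],0],[[0,0,2],0]]'; python3 - <<'E'
from h import *
for n in('side','top'):
    P=cloud(snap(n));z=P[...,2];r=np.hypot(P[...,0]-.558,P[...,1]+.006)
    m=(P[...,0]>.60)&(P[...,0]<.63)&(abs(P[...,1]-0)<.012)&(z>.06)&(z<.2);print(n,'arm z',m.sum(),np.percentile(z[m],[50,90]) if m.any() else 0)
    print(manip.get_obs()['position'])
E
```

```text
position: [0.559, -0.0067, 0.2081]
ft_force: [-1.6, -0.1, 5.4]
position: [0.559, -0.0067, 0.2061]
ft_force: [-1.5, -0.4, 5.1]
position: [0.559, -0.0067, 0.2041]
ft_force: [-1.2, -0.8, 5.7]
position: [0.559, -0.0067, 0.2022]
ft_force: [-3.3, -0.3, 6.8]
position: [0.559, -0.0066, 0.2003]
ft_force: [-2.5, -0.7, 7.5]
clock: 14.63
position: [0.559, -0.0067, 0.1981]
ee_rot: [0.709, 0.705, 0.0, 0.0]
ft_force: [-1.9, -0.2, 5.9]
grip_width: -0.001
grasp_force: 2.6
side arm z 93 [0.09841911 0.10231553]
[ 0.55902812 -0.00666093  0.19815708]
top arm z 0 0
[ 0.55904018 -0.00668992  0.19818275]
```

Force rises from TCP z of about 0.203, as predicted for foot contact. One more millimetre, then retreat and check.

```bash
python3 -m creep '[[[0,0,1],0],[[0,0,1.2],0]]'; python3 -m creep '[[[0,0,-4],0],[[0,0,-20],0],[[0,0,-55],0],[[0,0,-90],0],[[0,0,-120],0]]'
python3 -m creep '[[[36,0,0],0],[[72,0,0],0],[[108,0,0],0],[[144,0,0],0],[[180,0,0],0]]'
python3 -m creep '[[[36,0,0],0],[[72,0,0],0],[[72,0,0],0]]'
python3 look.py s5.png; python3 - <<'E'
from h import *
for n in('side','top'):
    c=snap(n);P=cloud(c);z=P[...,2];r=np.hypot(P[...,0]-.557,P[...,1]+.006)
    m=(r<.013)&(z>.112);print(n,'pad z',m.sum(),np.percentile(z[m],[10,50,90]).round(4) if m.any() else 0)
    for x,y in((.444,.07),(.675,-.088),(.586,-.187)):
        g=P[(np.hypot(P[...,0]-x,P[...,1]-y)<.04)&(z>.05)&(z<.068)];print('obj',len(g),cv2.minEnclosingCircle((g[:,:2]*1000).astype(np.float32))[0] if len(g) else 0)
E
```

```text
clock: 14.9
position: [0.559, -0.0067, 0.1971]
ee_rot: [0.709, 0.705, 0.0, 0.0]
ft_force: [-2.9, -0.3, 7.4]
grip_width: 0.002
grasp_force: 3.9
clock: 15.32
position: [0.5588, -0.0065, 0.3187]
ee_rot: [0.709, 0.705, 0.0, 0.0]
ft_force: [0.3, -0.3, 0.2]
grip_width: -0.002
grasp_force: 0.0
clock: 15.73
position: [0.5596, 0.1748, 0.3168]
ee_rot: [0.709, 0.705, 0.0, 0.0]
ft_force: [0.7, 0.4, 0.2]
grip_width: -0.0
grasp_force: 0.0
clock: 15.98
position: [0.5572, 0.2536, 0.3167]
ee_rot: [0.705, 0.709, 0.001, -0.002]
ft_force: [-0.8, 1.0, -0.1]
grip_width: -0.0
grasp_force: 0.0
115 rim z pct [0.0286 0.0322 0.035 ]
plane [ 0.0172 -0.0059  0.032 ] ang -176.0 82.0
plate z 0.0223
block z 103 0.0504
side pad z 50 [0.1214 0.1244 0.1267]
obj 251 (441.749267578125, 68.13047790527344)
obj 180 (673.3259887695312, -87.94722747802734)
obj 220 (584.101806640625, -185.0186767578125)
top pad z 67 [0.1202 0.1229 0.1266]
obj 0 0
obj 210 (674.020263671875, -88.26273345947266)
obj 271 (585.4901733398438, -186.24710083007812)
```

View pics/s5.png

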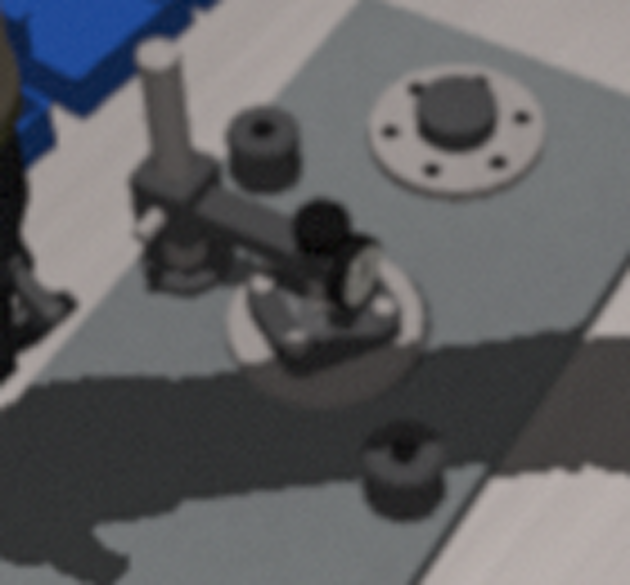

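The carriage is down with its foot on the middle of the seated cover (pad at about 124 mm, so the foot is in by about 6 mm). The gears and flange are where they were, and the robot is clear.

```bash
python3 -c "
from workcell import manip
print(manip.hand_in())"
```

```text
the job is handed in; nothing more can be done
None
```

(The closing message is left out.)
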